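Unlock the stamping press and bring its lever down

ROBOT

A 6-joint arm with a two-finger parallel gripper is mounted at the origin on a cart in front of the work surface, level with it; the furniture and walls round the work are solid. World frame = base frame: x ahead of the robot, y to its left, z up, the work surface at z = 0. Lengths are in m, angles in rad, forces in N, time in s.
With the tool pointing down it reaches from about 0.225 to 0.875 m from the base axis. Payload 3.4 kg.
Tool frame: the origin (TCP) lies at the very end of the fingers, on their centre line; the grasp point (between the pads) lies 19 mm behind it; z points along the fingers, y is the line along which they close (so a half turn about z gives the same grasp; the last joint's range is limited). The gripper opens to 85 mm and grips with 20 to 120 N. Pads are 22 mm wide; open, the fingers measure 114 mm over their backs; the gripper's body (76 mm by 85 mm) begins 54 mm behind the grasp point. The pads swing forward as they close: fully open they stand 13 mm farther back than shut.
Start: joints at [-1.27, 0.276, 1.505, -0, 1.361, -0.121], TCP at [0.235, -0.525, 0.231] pointing down, gripper open.
Joint ranges: [-2.89, 2.89], [-0.75, 2.08], [0.22, 2.7], [-1.18, 4.32], [0.11, 2.71], [-2.7, 2.7]. Speed limits (rad/s): [2.57, 2.57, 3.14, 3.14, 3.14, 3.14].

INTERFACE

Orientations are given as a unit quaternion [w, x, y, z].
In Python, from rig import manip, get_image, camera_info gives the robot as it stands. The module is installed in compiled form; this text tells all that it offers.
- The arm moves only by the shell command python3 -m crank 'ROWS' [FORCE]. ROWS is a JSON object of lists of equal length, an entry for each row: "translation": the shift along the tool's x, y, z in mm, a list of three; "roll": the turn about the tool's z in rad; "fingers": the opening, from 0 (shut) to 1 (fully open). A call has 1 to 8 rows; each row shifts and turns the commanded pose from where the row before left it, along the tool's axes as they then stand; what a row does not reach is not made up. A row lasts 1/10 s, in which the tool goes at most 50 mm and 8.59 degrees, less where a joint would pass 70% of its speed; a pose out of reach is approached as far as the arm can. A call is refused whole if a number of a shift passes 50 or a number of a turn 0.15, either way. A call with a gripper value outside its range is refused whole. The fingers move at their own pace and stop on an object; FORCE is the grip in N (left out, the last holds). Time passes only in rows, so rows that do not move let the fingers close. It gives the time, the measured TCP pose, the force, the opening and the grip force at its end, in the units of the state.
- manip.get_state(): the state, without advancing time (a new reading comes with each control period).
- get_image(name): name is "side" or "top"; returns the picture (384x512x3 uint8, blue, green, red); there is no depth.
- camera_info(name): a dict with "mtx" (3x3 intrinsics, pixels), "rvec" (rotation vector, rad) and "tvec" (3), from world to camera coordinates, as OpenCV has them. Camera axes: x right, y down, z forward; pixel columns grow to the right and rows downward; lengths in m; the calibration is good to about 2 mm. A picture is of the moment at which its call begins. camera_info takes no time and is no camera call.
- manip.sign_off(): hands the job in; it is judged then, once.
The state is a dict: "clock": time; "qpos": joint angles; "qd": joint speeds; "effort": joint torques, N m; "position": TCP position; "ee_rot": TCP orientation; "contact_force": force on the tool from outside, world axes, zero at the start; "moment": the same for the moment, N m; "width": finger opening in m; "gripper_force": force on a finger pad.
Only numpy, scipy, OpenCV 4.12 (cv2) and the standard library are available. Lean on these libraries where they do the work, as an engineer would, in place of code of your own. Each camera call takes 0.05 s, during which the arm holds its last target. There are 200 camera calls.

TASK

Stamp the blank that already lies in the small hand-lever press on the bench: first slide the press's safety bolt fully out from under the lever by its knob, then push the lever all the way down. Leave the bolt out and the lever down.

Things in the scene. Friction and masses are not known exactly. Their poses are not given: they have to be found in the camera images.
- bolt_knob (a point): Grip point, 123 mm above the bench, on the axis of the safety bolt's upright round steel knob: 14 mm thick, top 14 mm above this point, rising from a flat steel bolt 14 mm wide (top 106 mm above the bench, on a bracket at 94 mm) beside the press's lever. z up; the bolt slides out, away from the lever, along -y; x level across the bolt, clear both sides. Moves with it; press is screwed down.
- press_bolt (a joint): Travel of the safety bolt: 0 = fully in, its end under the lever, which it blocks; 0.040 m = fully out, at its stop. Lever free from about 0.022. Starts at 0 to 0.004. About 2.5 N of friction; stays where it is left.
- lever_grip (a point): Middle, on the centre line, of the round wooden grip (70 mm long, 18 to 25 mm thick) at the end of the press's lever, 130 mm from the lever's level hinge axis, which is 85 mm above the bench. x points along the lever from grip to hinge, y parallel to the hinge axis, z square to the lever on its upper side. 169 mm above the bench with the lever raised, 85 mm with it down. Moves with the lever.
- press_lever (a joint): Angle of the lever: 0 = raised, 40 degrees above level; 0.70 rad = fully down, level, at its stop. It takes about 4 N downward on the grip, has no spring, and stays where it is left.
Things that resemble listed ones, but are neither listed nor needed, are in the scene too. There is more than one size of the part that bears bolt_knob; the job needs the larger.

How it is judged:
By the outcome, as a careful person would: the job done as asked, in the order asked, and still so for the second after the job is handed in, with the robot touching nothing.
It also fails if it takes over 38 s, if anything falls off the work surface, if the arm or the gripper's body presses on something with over 40 N, if the wrist force passes 120 N, or if a joint passes its speed limit or range.

## Working session

There is one attempt and no reset: what is moved stays moved. The work goes in short steps, Python scripts to look and compute and a shell command to move; the robot and the scene stay as the last step left them, time stands still between calls to the robot, and variables do not carry over. Pictures are saved under pics/ and viewed, at most 10 in all, crops included, and the job is handed in when it is done.

```bash
mkdir -p pics; python3 - <<'E'
from rig import manip,get_image,camera_info
import cv2
s=manip.get_state();print({k:s[k] for k in('clock','position','ee_rot','width','contact_force')})
for n in('side','top'):
    cv2.imwrite(f'pics/{n}0.png',get_image(n));c=camera_info(n);print(n,c)
E
```

```text
{'clock': 0.0, 'position': array([ 0.23522251, -0.52409296,  0.2304239 ]), 'ee_rot': array([-9.32431461e-04,  9.77840640e-01,  2.09348522e-01, -9.96697712e-05]), 'width': 0.08542476711075085, 'contact_force': array([ 0.17889894, -0.21900528,  0.31725949])}
side {'mtx': array([[481.45734602,   0.        , 253.26715628],
       [  0.        , 481.45734602, 196.3744425 ],
       [  0.        ,   0.        ,   1.        ]]), 'rvec': array([ 2.06200158, -0.37037756,  0.23832536]), 'tvec': array([-0.5722563,  0.023593 ,  1.2030117])}
top {'mtx': array([[436.34280397,   0.        , 247.7846068 ],
       [  0.        , 436.34280397, 193.17654773],
       [  0.        ,   0.        ,   1.        ]]), 'rvec': array([ 2.12057085, -2.12971812,  0.19547822]), 'tvec': array([-0.31291383,  0.50490423,  0.89434328])}
```

View pics/side0.png

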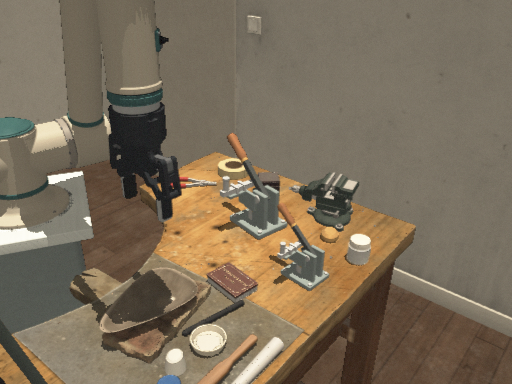

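View pics/top0.png

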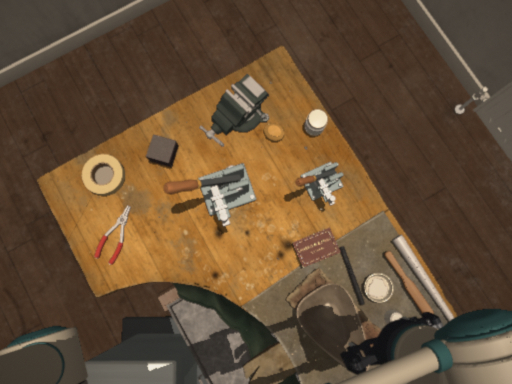

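Two presses show: A, with its grip at side (236,147) / top (182,187), and B, at side (290,215) / top (308,181). A is clearly the larger, which fits the description. I'll confirm that in one enlarged crop.

```bash
python3 - <<'E'
import cv2,numpy as np
a=cv2.imread('pics/side0.png')[125:245,205:305];b=cv2.imread('pics/top0.png')[150:240,160:270]
a=cv2.resize(a,None,fx=4,fy=4,interpolation=3);b=cv2.resize(b,None,fx=3.6,fy=3.6,interpolation=3)
o=np.zeros((480,800,3),np.uint8);o[:480,:400]=a;o[:b.shape[0],400:400+b.shape[1]]=b
cv2.imwrite('pics/crop0.png',o)
E
```

```text
(no output)
```

View pics/crop0.png

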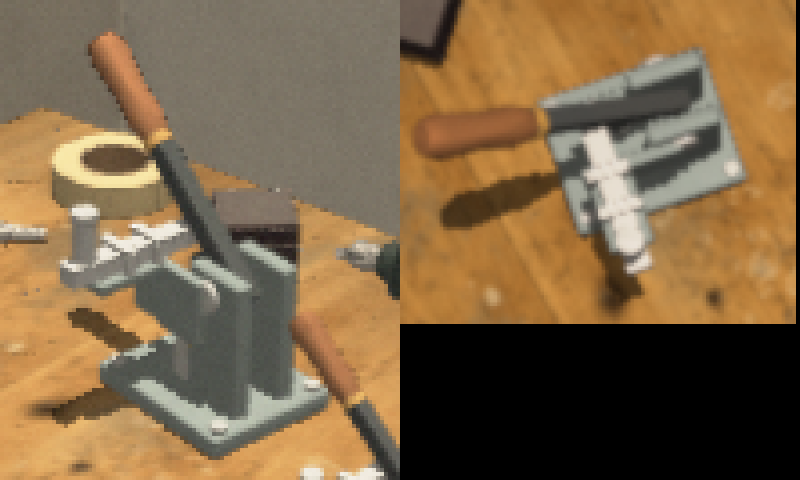

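The crop confirms press A as the larger one. Its bolt knob is at side (226,184) and top (223,217), and the wooden grip's middle is at side (237,147) and top (183,186).

```bash
cat >h.py <<'E'
import cv2,numpy as np
from rig import manip,get_image,camera_info
from scipy.spatial.transform import Rotation as R
def cam(n):
    c=camera_info(n);return c['mtx'],cv2.Rodrigues(c['rvec'])[0],c['tvec']
def tri(ps,pt):
    P=[(lambda K,r,t:K@np.c_[r,t])(*cam(n)) for n in('side','top')]
    X=cv2.triangulatePoints(*P,np.array(ps,float).reshape(2,1),np.array(pt,float).reshape(2,1))[:,0];return X[:3]/X[3]
def plane(n,p,z):
    K,r,t=cam(n);d=r.T@np.linalg.inv(K)@[*p,1];o=-r.T@t;return o+d*(z-o[2])/d[2]
def proj(n,X):
    K,r,t=cam(n);p=K@(r@X+t);return p[:2]/p[2]
def tool():
    s=manip.get_state();w,x,y,z=s['ee_rot'];return np.array(s['position']),R.from_quat([x,y,z,w]).as_matrix()
E
python3 - <<'E'
from h import *
np.set_printoptions(precision=4,suppress=True)
print('knobtop tri',tri((226.2,178),(223.3,216.7)))
print('knobtop top@137',plane('top',(223.3,216.7),.137),'side@137',plane('side',(226.2,178),.137),'side base@106',plane('side',(226,190.5),.106))
print('grip tri',tri((237.5,147),(182.8,186.4)),plane('top',(182.8,186.4),.169),plane('side',(237.5,147),.169))
c=lambda x,y:(160+(x-400)/3.6,150+y/3.6)
A,B=plane('top',c(598,130),.106),plane('top',c(638,265),.106);print('bolt',A,B,np.degrees(np.arctan2(*(B-A)[1::-1])))
for q in[(548,103),(700,50),(745,178),(585,235)]:print(plane('top',c(*q),.006))
p,M=tool();print(M)
img=cv2.cvtColor(get_image('top'),cv2.COLOR_BGR2HSV)
E
```

```text
knobtop tri [ 0.4428 -0.2679  0.134 ]
knobtop top@137 [ 0.4409 -0.2677  0.137 ] side@137 [ 0.4423 -0.2735  0.137 ] side base@106 [ 0.4414 -0.2736  0.106 ]
grip tri [ 0.4953 -0.1937  0.1699] [ 0.4942 -0.1932  0.169 ] [ 0.4972 -0.1916  0.169 ]
bolt [ 0.5073 -0.2488  0.106 ] [ 0.431  -0.2716  0.106 ] -163.32612990139938
[ 0.5451 -0.2096  0.006 ]
[ 0.579  -0.3052  0.006 ]
[ 0.4967 -0.3331  0.006 ]
[ 0.4613 -0.2337  0.006 ]
[[ 0.9123  0.4094 -0.0005]
 [ 0.4094 -0.9123  0.0016]
 [ 0.0002 -0.0016 -1.    ]]
```

```bash
python3 -m crank '{"translation":[[0,0,0],[39,-25,0],[39,-25,0],[39,-25,0],[39,-25,0],[39,-25,0],[39,-25,0],[39,-25,0]],"roll":[0.105,0,0,0,0,0,0,0],"fingers":[1,1,1,1,1,1,1,1]}' 60
cat >look.py <<'E'
import sys
from h import *
n=sys.argv[1];x0,y0,x1,y1=map(int,sys.argv[3:7]);f=int(sys.argv[7])
cv2.imwrite(sys.argv[2],cv2.resize(get_image(n)[y0:y1,x0:x1],None,fx=f,fy=f,interpolation=3))
p,M=tool();print(p,M[:,0],M[:,1])
d=M.T@(np.array([.4418,-.2695,.107])-p);print('delta tool mm',d*1000)
E
python3 look.py side pics/s1.png 180 80 330 240 3
```

```text
clock: 0.95
position: [0.4411, -0.2716, 0.2312]
ee_rot: [-0.0, 0.987, 0.158, -0.0]
contact_force: [0.2, -0.4, -0.9]
width: 0.0856
gripper_force: 0.0
[ 0.44538577 -0.26535527  0.23123293] [0.94895705 0.31533245 0.00677923] [ 0.31536686 -0.94895778 -0.00478312]
delta tool mm [ -5.55191455   3.39656338 124.18332483]
```

View pics/s1.png

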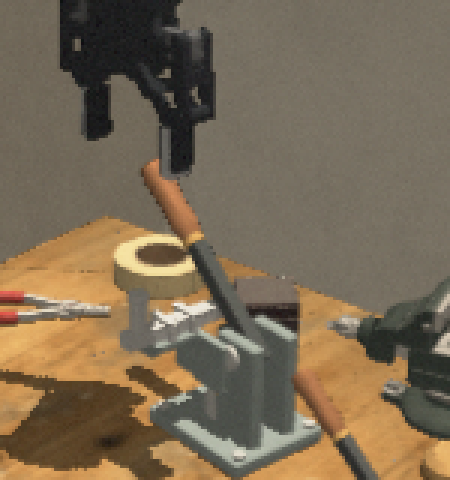

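The fingers hang above the press, pads at about side (212,125) and (240,136), and the knob at side (226,180) is untouched and free on both sides. I'll descend over it.

```bash
python3 -m crank '{"translation":[[-5,3,20],[0,0,35],[0,0,35],[0,0,20],[0,0,12],[0,0,0]],"roll":[0,0,0,0,0,0],"fingers":[1,1,1,1,1,1]}' 60
python3 look.py side pics/s2.png 180 100 310 240 4
```

```text
clock: 1.6
position: [0.4355, -0.2771, 0.1078]
ee_rot: [-0.001, 0.987, 0.158, -0.001]
contact_force: [-0.0, -0.6, 0.8]
width: 0.0853
gripper_force: 0.0
[ 0.43635009 -0.27780293  0.10907362] [ 9.50268810e-01  3.11430451e-01 -5.13414222e-04] [ 3.11430091e-01 -9.50268825e-01 -6.77096120e-04]
delta tool mm [ 7.76572849 -6.19134366  2.07382807]
```

View pics/s2.png

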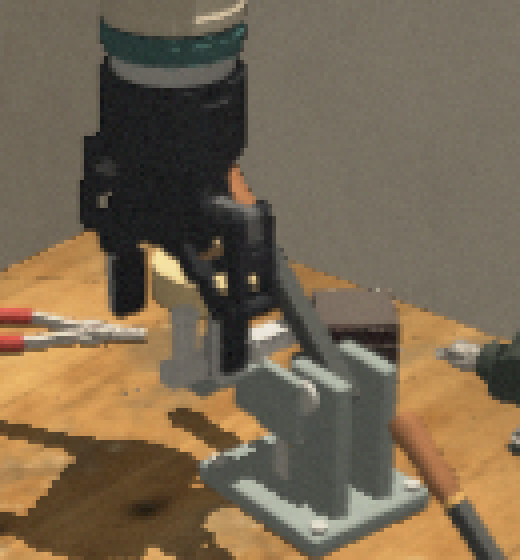

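The knob, crop (185,335), lies between the fingers, crop (127,300) and (232,355). I'll make a small correction and read the pose again.

```bash
python3 -m crank '{"translation":[[5,-4,1],[0,0,0],[0,0,0]],"roll":[0,0,0],"fingers":[1,1,1]}' 60
python3 - <<'E'
from h import *
for i in range(3):
    im=get_image('side');print(tool()[0])
cv2.imwrite('pics/s3.png',im)
p,M=tool()
print(proj('side',p+np.r_[0,0,.013]),proj('side',np.array([.4418,-.2695,.122])))
E
```

```text
clock: 1.95
position: [0.4407, -0.2726, 0.1093]
ee_rot: [0.001, 0.987, 0.158, 0.001]
contact_force: [0.5, -1.4, 0.1]
width: 0.0855
gripper_force: 0.0
[ 0.44048951 -0.27256364  0.10915332]
[ 0.44036775 -0.27254804  0.1089972 ]
[ 0.44024436 -0.27249939  0.10883926]
[225.24154615 184.05956774] [225.49056362 183.28370282]
```

```bash
python3 -m crank '{"translation":[[0,0,0],[0,0,0],[0,0,0],[0,0,0],[0,0,0],[0,0,0],[0,0,0],[0,0,0]],"roll":[0,0,0,0,0,0,0,0],"fingers":[0.1,0,0,0,0,0,0,0]}' 40
```

```text
clock: 2.9
position: [0.4397, -0.2717, 0.1083]
ee_rot: [-0.001, 0.987, 0.158, -0.0]
contact_force: [-1.1, 3.1, 2.2]
width: 0.0127
gripper_force: 38.9
```

```bash
python3 -m crank '{"translation":[[-6,0,0],[-7,0,0],[-7,0,0],[-7,0,0],[-7,0,0],[-5,0,0],[0,0,0],[0,0,0]],"roll":[0,0,0,0,0,0,0,0],"fingers":[0,0,0,0,0,0,0,0]}' 40
```

```text
clock: 3.7
position: [0.4019, -0.2846, 0.1083]
ee_rot: [-0.0, 0.987, 0.158, -0.001]
contact_force: [-2.3, 3.7, 2.9]
width: 0.0128
gripper_force: 39.3
```

```bash
python3 -m crank '{"translation":[[-2,0,0],[-2,0,0],[0,0,0],[0,0,0]],"roll":[0,0,0,0],"fingers":[0,0,0,0]}' 40
```

```text
clock: 4.1
position: [0.4019, -0.2847, 0.1083]
ee_rot: [-0.001, 0.988, 0.157, 0.003]
contact_force: [7.5, 8.5, -1.2]
width: 0.0128
gripper_force: 39.1
```

The bolt is at its stop: 40 mm of travel, then the force rose with no further motion. I'll relax, release and rise.

```bash
python3 -m crank '{"translation":[[3,0,0],[0,0,0],[0,0,0],[0,0,0],[0,0,-15],[0,0,-35],[0,0,-40],[0,0,-25]],"roll":[0,0,0,0,0,0,0,0],"fingers":[1,1,1,1,1,1,0,0]}' 40
python3 - <<'E'
from h import *
im=get_image('side');cv2.imwrite('pics/s4.png',cv2.resize(im[100:240,180:310],None,fx=4,fy=4,interpolation=3));print(tool()[0])
E
```

```text
clock: 4.9
position: [0.4025, -0.286, 0.2261]
ee_rot: [0.002, 0.988, 0.158, 0.001]
contact_force: [1.0, -0.7, -0.0]
width: 0.059
gripper_force: 0.0
[ 0.40410299 -0.28740668  0.22959404]
```

View pics/s4.png

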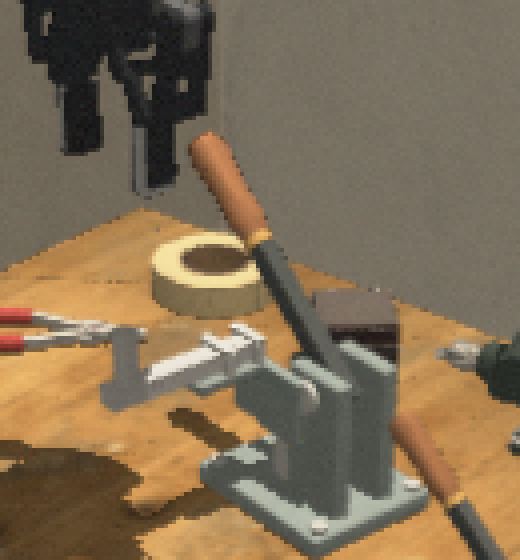

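The bolt is out: the knob is now at crop (125,360), with its inner end clear of the lever. The lever is still raised. Next I go above the grip with the fingers shut.

```bash
python3 -m crank '{"translation":[[0,0,0],[0,0,0],[0,0,0],[39,-20,0],[39,-20,0],[38,-20,0],[0,0,0],[0,0,0]],"roll":[0,0,0,0,0,0,0,0],"fingers":[0,0,0,0,0,0,0,0]}' 40
python3 - <<'E'
from h import *
np.set_printoptions(precision=4,suppress=True)
im=get_image('top');cv2.imwrite('pics/t5.png',im)
p,M=tool();print(p,M.T@(np.array([.495,-.193,.2])-p)*1000)
E
```

```text
clock: 5.75
position: [0.4932, -0.1908, 0.2218]
ee_rot: [-0.001, 0.987, 0.159, -0.001]
contact_force: [-0.2, -0.3, -0.5]
width: 0.0
gripper_force: 0.0
[ 0.4928 -0.1915  0.2221] [ 1.729   2.1386 22.0667]
```

```bash
python3 -m crank '{"translation":[[2,2,12],[0,0,12],[0,-3,8],[0,-5,8],[0,-5,8],[0,0,0]],"roll":[0,0,0,0,0,0],"fingers":[0,0,0,0,0,0]}' 40
python3 - <<'E'
from h import *
im=get_image('side');cv2.imwrite('pics/s6.png',cv2.resize(im[100:240,180:310],None,fx=4,fy=4,interpolation=3));print(tool()[0])
E
```

```text
clock: 6.4
position: [0.4911, -0.1798, 0.1742]
ee_rot: [-0.001, 0.987, 0.158, -0.001]
contact_force: [-0.3, -0.2, 0.6]
width: 0.0
gripper_force: 0.0
[ 0.4914941  -0.17989186  0.17467373]
```

View pics/s6.png

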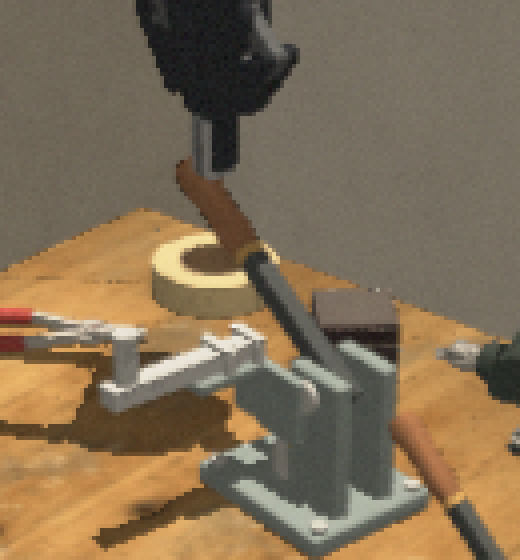

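The fingertip at crop (210,175) rests on the grip, and the lever has started to come down, its tip at crop (183,170). I'll follow the arc.

```bash
python3 -m crank '{"translation":[[0,-4,10],[0,-4,11],[0,-3,11],[0,-2,11],[0,-2,11],[0,0,11],[0,0,8],[0,0,0]],"roll":[0,0,0,0,0,0,0,0],"fingers":[0,0,0,0,0,0,0,0]}' 40
```

```text
clock: 7.25
position: [0.4866, -0.1662, 0.1007]
ee_rot: [-0.001, 0.987, 0.158, -0.001]
contact_force: [-0.2, -0.3, 0.4]
width: -0.0
gripper_force: 0.0
```

```bash
python3 -m crank '{"translation":[[0,0,3],[0,0,3],[0,0,2],[0,0,0],[0,0,0]],"roll":[0,0,0,0,0],"fingers":[0,0,0,0,0]}' 40
python3 - <<'E'
from h import *
im=get_image('side');cv2.imwrite('pics/s7.png',cv2.resize(im[100:240,180:310],None,fx=4,fy=4,interpolation=3));print(tool()[0])
E
```

```text
clock: 7.75
position: [0.4873, -0.1664, 0.0949]
ee_rot: [0.0, 0.987, 0.158, 0.0]
contact_force: [-1.2, 1.3, 5.3]
width: 0.0
gripper_force: 2.7
[ 0.48733031 -0.16638421  0.09491842]
```

View pics/s7.png

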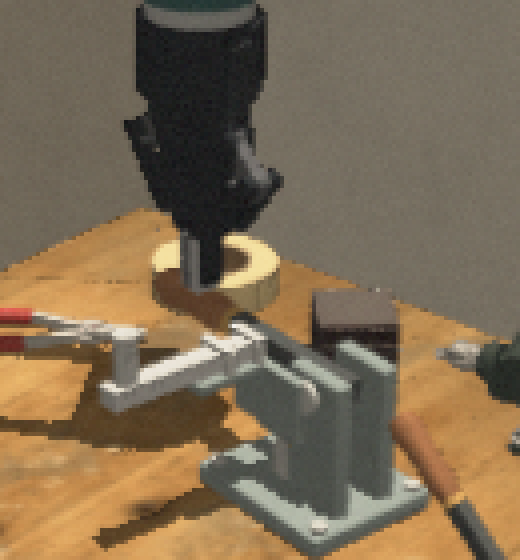

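The lever looks level, its grip at crop (190,295), and a force is building. I'll press a little more to confirm the stop.

```bash
python3 -m crank '{"translation":[[0,0,2],[0,0,2],[0,0,2],[0,0,0],[0,0,0]],"roll":[0,0,0,0,0],"fingers":[0,0,0,0,0]}' 40
```

```text
clock: 8.3
position: [0.4876, -0.1665, 0.0938]
ee_rot: [0.001, 0.987, 0.158, 0.001]
contact_force: [-9.1, 5.6, 38.3]
width: -0.0001
gripper_force: 18.9
```

It is at a firm stop (38 N, no further motion). I'll retreat straight up and check.

```bash
python3 -m crank '{"translation":[[0,0,-6],[0,0,-15],[0,0,-40],[0,0,-40],[0,0,-40],[0,0,0],[0,0,0]],"roll":[0,0,0,0,0,0,0],"fingers":[0,0,0,0,0,0,0]}' 40
python3 - <<'E'
from h import *
im=get_image('side');cv2.imwrite('pics/s8.png',cv2.resize(im[100:240,180:310],None,fx=4,fy=4,interpolation=3));print(tool()[0])
E
```

```text
clock: 9.0
position: [0.4878, -0.1667, 0.2301]
ee_rot: [0.001, 0.987, 0.158, 0.001]
contact_force: [-0.2, 0.5, -0.9]
width: -0.0
gripper_force: 0.0
[ 0.48689327 -0.1662709   0.22871703]
```

View pics/s8.png

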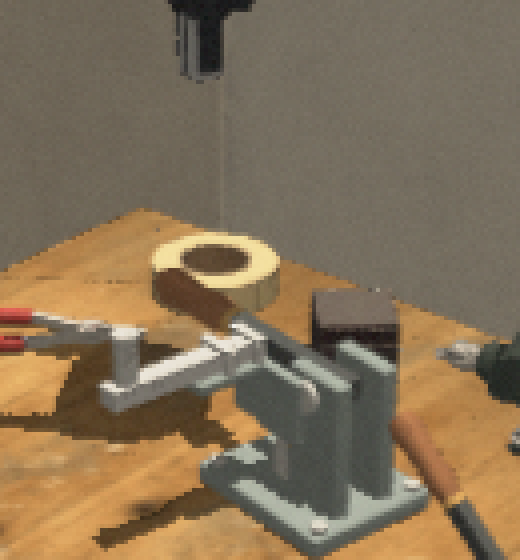

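The lever stays down with its grip at crop (198,298), the knob is out at crop (125,360), and the robot is clear.

```bash
python3 -c "from rig import manip;print(manip.sign_off())"
```

```text
the job is handed in; nothing more can be done
None
```

The job is handed in at about 9 s on the robot's clock: on the larger press, the safety bolt was pulled 40 mm out to its stop, then the lever was pushed down to its stop; both stayed put, with the arm clear.

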